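Slide the jar lid between the tins

TASK

With your fingertips, push the orange jar lid along the worktop, through the narrow gap between the two flat tins, and on until the whole lid lies on the round green mat beyond them, then draw your fingers back clear of it. Only push it: keep it flat on the worktop and never pick it up. Do not press hard against the tins, and leave the other things where they stand.

Things in the scene. Friction and masses are not known exactly. Their poses are not given: they have to be found in the camera images.
- lid: orange plastic jar lid, a round disc 73 mm in diameter and 14 mm tall, about 50 g, lying loose on the worktop (z = 0) to the left (+y) of the tins; origin at the centre of its underside, z up; its yaw means nothing
- tin_near: flat food tin with a yellow band, 84 mm in diameter and 44 mm tall, the one nearer the robot; it does not give way when pushed. Origin at the centre of its underside; its x axis points at the far tin, its -y axis is the way through the gap (towards the mat's side). The two tins' facing walls stand 79 to 83 mm apart
- tin_far: flat food tin with a blue band, 84 mm in diameter and 44 mm tall, the one farther from the robot; it does not give way when pushed. Origin at the centre of its underside
- mat: round green mat, 120 mm in diameter and 0.6 mm thin, lying to the right (-y) of the tins, not always straight behind the gap; the lid slides over its edge freely. Origin at its centre on the worktop
- salt_bottle: white plastic bottle with a screw cap, 54 mm across, 86 tall; a loose bystander that must stay where it stands; origin at the centre of its underside
- onion: brown onion, 78 mm across, 85 tall; a loose bystander that must stay where it stands; origin at the centre of its underside
- spice_jar: clear spice jar with a yellow cap, 42 mm across, 106 tall; a loose bystander that must stay where it stands; origin at the centre of its underside
- tumbler: steel tumbler, 77 mm across, 103 tall; a loose bystander that must stay where it stands; origin at the centre of its underside
- lentil_jar: clear jar of lentils with a black cap, 81 mm across, 158 tall; a loose bystander that must stay where it stands; origin at the centre of its underside
Not all that is in view belongs to the job. Of the things that look like the lid, take the one that is farthest from the robot's base at the start.

How it is judged:
On the way:
1. the lid is in the gap, between the two tins (y of lid in the frame of tin_near between -0.02 and 0.02 m and x of lid in the frame of tin_near between 0.07 and 0.097 m and height (world z) of lid below 0.006 m), for 0.05 s.
At the end, for the whole second after the job is handed in: The whole lid lies on the mat (centres within 24 mm), flat on the worktop (underside within 4 mm, tilt under 0.06 rad) and at rest (horizontal distance between lid and mat below 0.024 m and height (world z) of lid below 0.004 m and angle between lid's own z axis and vertical below 0.06 rad and linear speed of lid below 0.01 m/s); the robot touches nothing.
It fails at once if the lid is lifted off the worktop (more than 10 mm) (height (world z) of lid above 0.01 m).
It fails at once if the lid is tipped up (more than 0.25 rad) (angle between lid's own z axis and vertical above 0.25 rad).
It fails at once if a tin is pressed hard by the robot or the lid (more than 12 N) (contact force between any of the arm, the fingers, lid and tin_near above 12 N or contact force between any of the arm, the fingers, lid and tin_far above 12 N).
It fails at once if a bystander (salt bottle, onion, spice jar, tumbler, lentil jar) is moved more than 15 mm (distance of any of salt_bottle, onion, spice_jar, tumbler, lentil_jar from where it was at the start of the episode above 0.015 m).
It also fails if it takes over 58 s, if anything falls off the work surface, if the arm or the gripper's body presses on something with over 40 N, if the wrist force passes 120 N, or if a joint passes its speed limit or range.

ROBOT

A 6-joint arm with a two-finger parallel gripper is mounted at the origin on a cart in front of the work surface, level with it; the furniture and walls round the work are solid. World frame = base frame: x ahead of the robot, y to its left, z up, the work surface at z = 0. Lengths are in m, angles in rad, forces in N, time in s.
With the tool pointing down it reaches from about 0.375 to 0.9 m from the base axis. Payload 3.1 kg.
Tool frame: the origin (TCP) lies at the very end of the fingers, on their centre line; the grasp point (between the pads) lies 19 mm behind it (manip.tcp_to_grasp is the distance from the TCP to the grasp point, in m); z points along the fingers, y is the line along which they close (so a half turn about z gives the same grasp; the last joint's range is limited). The gripper opens to 85 mm and grips with 20 to 120 N. Pads are 22 mm wide; open, the fingers measure 114 mm over their backs; the gripper's body (76 mm by 85 mm) begins 54 mm behind the grasp point. The pads swing forward as they close: fully open they stand 13 mm farther back than shut.
Start: joints at [-1.385, 0.527, 1.433, -0, 1.181, -0.178], TCP at [0.222, -0.584, 0.231] pointing down, gripper open.
Joint ranges: [-3.08, 3.08], [-0.75, 2.2], [0.22, 2.44], [-1.43, 4.57], [0, 2.65], [-2.85, 2.85]. Speed limits (rad/s): [2.79, 2.79, 3.14, 3.14, 3.14, 3.14].

INTERFACE

Orientations are given as a unit quaternion [w, x, y, z].
In Python, from bench import manip gives the robot as it stands.
- The arm moves only by the shell command python3 -m pendant 'ROWS' [FORCE]. ROWS is JSON, a list of rows, each a list of 3 entries, a list of its own where there are three numbers: the turn, a rotation vector about the tool's x, y, z in degrees, then the shift along the tool's x, y, z in mm, then the opening, from 0 (shut) to 1 (fully open). In form: [[[ax, ay, az], [dx, dy, dz], fingers], ...]. A call has 1 to 20 rows; each row is the pose to reach, as a shift and turn from the pose commanded when the call began, along the tool's axes at that moment; what a row does not reach only later rows make up. A row lasts 1/10 s, in which the tool goes at most 50 mm and 8.59 degrees, less where a joint would pass 70% of its speed; a pose out of reach is approached as far as the arm can. A call with a gripper value outside its range is refused whole. The fingers move at their own pace and stop on an object; FORCE is the grip in N (left out, the last holds). Time passes only in rows, so rows that repeat a pose let the fingers close. It gives the time, the measured TCP pose, the force, the opening and the grip force at its end, in the units of the state.
- manip.get_obs(): the state, without advancing time (a new reading comes with each control period).
- manip.camera(name): name is "side" or "top"; returns (picture, depth): 384x512x3 uint8, red, green, blue; 384x512 float32, m along the optical axis (not along the pixel's ray), 0 where there is no reading.
- manip.get_calibration(name): a dict with "intrinsics" (3x3 intrinsics, pixels), "R" (3x3) and "t" (3): a world point X has camera coordinates R X + t. Camera axes: x right, y down, z forward; pixel columns grow to the right and rows downward; lengths in m; the calibration is good to about 2 mm. A picture is of the moment at which its call begins. get_calibration takes no time and is no camera call.
- manip.job_done(): hands the job in; it is judged then, once.
The state is a dict: "clock": time; "joint_positions": joint angles; "dq": joint speeds; "tau": joint torques, N m; "position": TCP position; "tool_rot": TCP orientation; "ft_force": force on the tool from outside, world axes, zero at the start; "wrist_torque": the same for the moment, N m; "gripper_width": finger opening in m; "grip_force": force on a finger pad.
Only numpy, scipy, OpenCV 4.12 (cv2) and the standard library are available. Lean on these libraries where they do the work, as an engineer would, in place of code of your own. Each camera call takes 0.05 s, during which the arm holds its last target. There are 200 camera calls.

## Working session

There is one attempt and no reset: what is moved stays moved. The work goes in short steps, Python scripts to look and compute and a shell command to move; the robot and the scene stay as the last step left them, time stands still between calls to the robot, and variables do not carry over. Pictures are saved under pics/ and viewed, at most 10 in all, crops included, and the job is handed in when it is done.

```bash
mkdir -p pics; ls; python3 - <<'E'
from bench import manip
import cv2,numpy as np
for n in("top","side"):
    p,d=manip.camera(n); cv2.imwrite(f"pics/{n}0.png",p[:,:,::-1]); np.save(f"pics/{n}0.npy",d)
    c=manip.get_calibration(n); print(n,np.round(c["intrinsics"],1).tolist(),np.round(c["R"],3).tolist(),np.round(c["t"],3))
o=manip.get_obs(); print(o["clock"],o["position"],o["tool_rot"],o["gripper_width"])
E
```

```text
pics
top [[443.4, 0.0, 257.7], [0.0, 443.4, 199.3], [0.0, 0.0, 1.0]] [[-0.017, -1.0, -0.023], [-0.998, 0.019, -0.065], [0.065, 0.022, -0.998]] [-0.1    0.536  1.338]
side [[447.2, 0.0, 251.9], [0.0, 447.2, 187.4], [0.0, 0.0, 1.0]] [[0.989, -0.149, -0.001], [-0.073, -0.479, -0.875], [0.13, 0.865, -0.484]] [-0.552  0.027  1.602]
0.1 [ 0.2222921  -0.58343509  0.23043156] [-9.78522378e-04  9.83502773e-01  1.80890403e-01 -2.51545671e-06] 0.08532841976755658
```

View pics/top0.png

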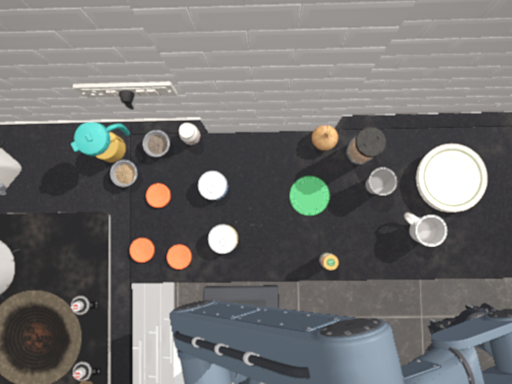

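View pics/side0.png

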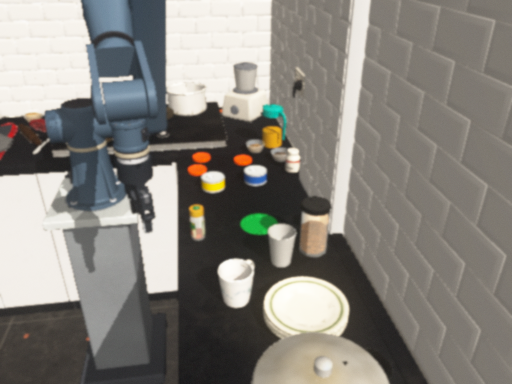

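The top view shows three orange discs at about (158,195), (142,250) and (179,257). The tins are at (213,185), blue/far, and (223,239), yellow/near, and the mat is at (310,196). I'll measure these and check the discs in a crop.

```bash
cat > h.py <<'E'
from bench import manip
import cv2,numpy as np
def ray(n,u,v,z):
    c=manip.get_calibration(n);R=np.array(c["R"]);t=np.array(c["t"])
    d=R.T@np.linalg.solve(np.array(c["intrinsics"]),[u,v,1.]);o=-R.T@t
    return (o+d*(z-o[2])/d[2])[:2]
def proj(n,X):
    c=manip.get_calibration(n);x=np.array(c["intrinsics"])@(np.array(c["R"])@X+np.array(c["t"]));return x[:2]/x[2]
def blobs(p,lo,hi,amin=80):
    m=cv2.inRange(cv2.cvtColor(p,cv2.COLOR_RGB2HSV),lo,hi)
    k,l,s,c=cv2.connectedComponentsWithStats(m)
    return [(c[i],s[i]) for i in range(1,k) if s[i][4]>=amin]
ORANGE=((3,150,120),(15,255,255));GREEN=((55,120,80),(85,255,255))
E
python3 - <<'E'
from h import *
p=cv2.imread("pics/top0.png")[:,:,::-1].copy()
for c,s in blobs(p,*ORANGE):
    q=ray("top",*c,.014);print("orange",c.round(1),s,q.round(4),np.hypot(*q).round(3))
for c,s in blobs(p,*GREEN): print("green",c.round(1),s,ray("top",*c,0).round(4))
# white tin tops
m=cv2.inRange(cv2.cvtColor(p,cv2.COLOR_RGB2HSV),(0,0,130),(180,70,255));m[:165]=0;m[265:]=0;m[:,:190]=0;m[:,245:]=0
k,l,s,c=cv2.connectedComponentsWithStats(m)
for i in range(1,k):
    if s[i][4]>100: print("tin",c[i],s[i],ray("top",*c[i],.044))
for n,u,v,z in(("spice",330,262,.106),("onion",324,138,.06),("tumbler",382,182,.103),("lentil",371,141,.158),("salt",189,132,.086),("bowl",124,173,.04)):print(n,ray("top",u,v,z).round(3))
print(np.round([proj("top",np.array([.5,.2,z])) for z in(0,.044)],1))
cv2.imwrite("pics/c1.png",cv2.resize(p[150:285,100:350,::-1],None,fx=3,fy=3,interpolation=cv2.INTER_CUBIC))
E
```

```text
orange [158.4 195.9] [145 183  26  25 127] [0.55   0.1957] 0.584
orange [142.7 250.5] [129 238  26  25 134] [0.3837 0.2445] 0.455
orange [178.8 256.9] [166 244  26  26 129] [0.3625 0.134 ] 0.386
green [309.1 184.8] [293 176  35  19 412] [ 0.5766 -0.2691]
green [310.9 204.9] [290 190  40  26  99] [ 0.5145 -0.273 ]
tin [212.26542324 184.94404591] [198 171  30  29 697] [0.57769626 0.02551394]
tin [222.28470255 238.5184136 ] [208 224  30  30 706] [ 0.4167232  -0.00272075]
spice [ 0.347 -0.312]
onion [ 0.71  -0.311]
tumbler [ 0.571 -0.467]
lentil [ 0.679 -0.426]
salt [0.731 0.087]
bowl [0.62  0.294]
[[158.2 212.4]
 [154.6 211.8]]
```

View pics/c1.png

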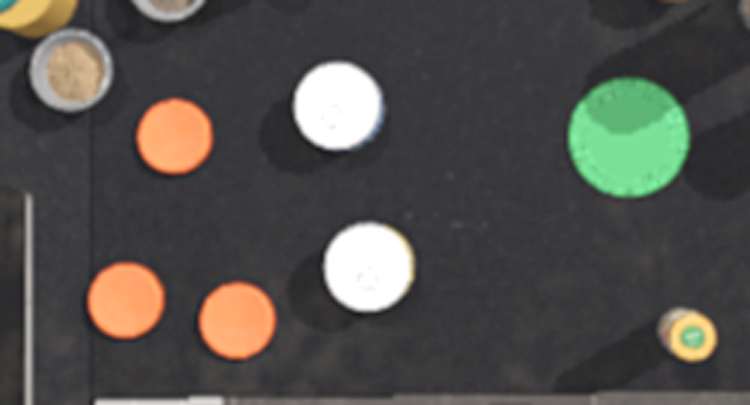

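The crop confirms it: the target lid is the far disc at top (158,196), 0.584 m from the base against 0.455 and 0.386 m for the other two. Next I'll plan the pushes in the gap frame.

```bash
cat >> h.py <<'E'
TN=ray("top",222.0,238.5,.044);TF=ray("top",212.3,184.7,.044)
G=(TN+TF)/2;ex=(TF-TN)/np.linalg.norm(TF-TN);ey=np.array([-ex[1],ex[0]])
MAT=ray("top",309.5,195.5,0)
def tin(p): d=np.array(p)-G;return np.array([d@ex,d@ey])   # x lateral from gap centre
def world(a,b): return G+a*ex+b*ey
def lid_top(p=None,near=None):
    if p is None:p,_=manip.camera("top")
    r=[]
    m=cv2.inRange(cv2.cvtColor(p,cv2.COLOR_RGB2HSV),(3,110,100),(16,255,255))
    for c in cv2.findContours(m,cv2.RETR_EXTERNAL,cv2.CHAIN_APPROX_NONE)[0]:
        if cv2.contourArea(c)>200: u,r0=cv2.minEnclosingCircle(c);r.append((ray("top",*u,.014),u,r0))
    return r
def move(xy,z,phi):   # target tool xy, z, yaw of tool x (deg): prints the turn/shift to type
    o=manip.get_obs();w,x,y,k=o["tool_rot"]
    from scipy.spatial.transform import Rotation as Ro
    R=Ro.from_quat([x,y,k,w]);d=np.r_[xy,z]-o["position"]
    a=np.radians(phi);T=Ro.from_matrix(np.array([[np.cos(a),np.sin(a),0],[np.sin(a),-np.cos(a),0],[0,0,-1]]))
    print("turn",np.degrees((R.inv()*T).as_rotvec()).round(1),"shift",(R.inv().apply(d)*1000).round(1),"tcp",o["position"].round(4),"clock",o["clock"])
E
python3 - <<'E'
from h import *
p=cv2.imread("pics/top0.png")[:,:,::-1].copy()
for l in lid_top(p): print(l[0].round(4),tin(l[0]).round(4),np.round(l[1],1),round(l[2],1))
print("gap",G,ex,np.linalg.norm(TF-TN),"mat",MAT,tin(MAT))
L=max((l[0] for l in lid_top(p)),key=np.linalg.norm)
dirn=world(0,.10)-L;print(np.linalg.norm(dirn));dirn/=np.linalg.norm(dirn);print(dirn,np.degrees(np.arctan2(*-dirn[::-1])),"thru",np.degrees(np.arctan2(*ey[::-1])))
move(L-.062*dirn,.15,np.degrees(np.arctan2(*-dirn[::-1])))
E
```

```text
[0.3642 0.1339] [-0.1112  0.1426] [178.8 256.3] 13.2
[0.3863 0.2477] [-0.0705  0.2511] [141.7 249.7] 13.2
[0.5531 0.1978] [0.0857 0.1742] [157.8 194.9] 13.0
[ 0.7224 -0.3187] [ 0.1667 -0.3632] [324.5 136.9] 13.2
gap [0.4976116  0.01176544] [0.98606242 0.16637582] 0.16392354273293394 mat [ 0.5435116  -0.26944954] [-0.00152711 -0.28493217]
0.49230853194798135
[-0.49039539  0.87150007] -60.63342747538239 thru 99.57716796089176
turn [-0.1  0.1 81.5] shift [570.7  -8.   80.6] tcp [ 0.2223 -0.5834  0.2304] clock 0.1
```

```bash
python3 - <<'E'
from h import *
L=np.array([.5531,.1978])
d=world(0,.10)-L;print(np.linalg.norm(d));d/=np.linalg.norm(d);ph=np.degrees(np.arctan2(*-d[::-1]));print(d,ph,L-.062*d)
move(L-.062*d,.15,ph)
E
```

```text
0.11333961398814531
[-0.63637044 -0.7713836 ] 50.47829829548672 [0.59255497 0.24562578]
turn [ -0.1  -0.  -29.6] shift [ 641.  -642.9   81.9] tcp [ 0.2223 -0.5834  0.2304] clock 0.1
```

```bash
python3 -m pendant '[[[0,0,-29.6],[641,-643,30],0.41],[[0,0,-29.6],[641,-643,30],0.41],[[0,0,-29.6],[641,-643,30],0.41],[[0,0,-29.6],[641,-643,30],0.41],[[0,0,-29.6],[641,-643,30],0.41],[[0,0,-29.6],[641,-643,30],0.41],[[0,0,-29.6],[641,-643,30],0.41],[[0,0,-29.6],[641,-643,30],0.41],[[0,0,-29.6],[641,-643,30],0.41],[[0,0,-29.6],[641,-643,30],0.41],[[0,0,-29.6],[641,-643,30],0.41],[[0,0,-29.6],[641,-643,30],0.41],[[0,0,-29.6],[641,-643,30],0.41],[[0,0,-29.6],[641,-643,30],0.41],[[0,0,-29.6],[641,-643,30],0.41],[[0,0,-29.6],[641,-643,30],0.41],[[0,0,-29.6],[641,-643,30],0.41],[[0,0,-29.6],[641,-643,30],0.41],[[0,0,-29.6],[641,-643,30],0.41],[[0,0,-29.6],[641,-643,30],0.41]]'
python3 - <<'E'
from h import *
move([.5926,.2456],.15,50.5);move([.5926,.2456],.004,50.5);o=manip.get_obs();print(o["gripper_width"],o["ft_force"])
p,_=manip.camera("side");cv2.imwrite("pics/s1.png",cv2.resize(p[60:260,60:340,::-1],None,fx=2.8,fy=2.8))
E
```

```text
clock: 2.1
position: [0.5924, 0.2465, 0.2003]
tool_rot: [-0.0, 0.904, 0.427, -0.001]
ft_force: [-1.0, -0.5, -0.0]
gripper_width: 0.0352
grip_force: 0.0
turn [-0.   0.1  0.1] shift [-0.5  0.8 50.3] tcp [0.5924 0.2465 0.2003] clock 2.1
turn [-0.   0.1  0.1] shift [ -0.3   0.8 196.3] tcp [0.5924 0.2465 0.2003] clock 2.1
0.03524284360423714 [-0.98693189 -0.49402074 -0.03146405]
```

View pics/s1.png

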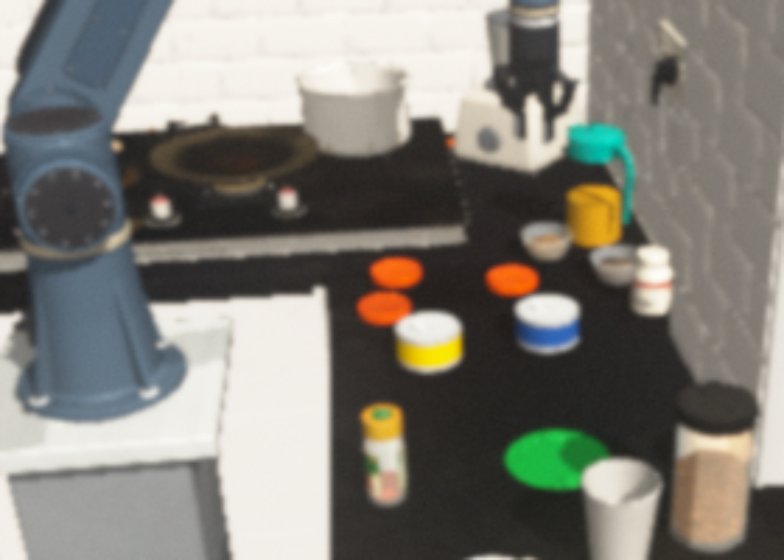

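The lid and bystanders are unmoved, and the gripper hangs behind the lid. Its wide linkage sits about 60 mm above the tips, so it clears the tins. I'll descend just behind the lid.

```bash
python3 -m pendant '[[[0,0,0],[-8,1,45],0.41],[[0,0,0],[-8,1,90],0.41],[[0,0,0],[-8,1,135],0.41],[[0,0,0],[-8,1,170],0.41],[[0,0,0],[-8,1,190],0.41],[[0,0,0],[-8,1,195],0.41],[[0,0,0],[-8,1,195],0.41],[[0,0,0],[-8,1,195],0.41]]'
python3 - <<'E'
from h import *
L=np.array([.5531,.1978]);d=world(0,.10)-L;d/=np.linalg.norm(d)
move(world(0,.10)-.043*d,.005,50.5)
E
```

```text
clock: 2.95
position: [0.5893, 0.2375, 0.0078]
tool_rot: [0.0, 0.905, 0.426, 0.001]
ft_force: [0.7, 0.1, 0.4]
gripper_width: 0.0353
grip_force: 0.0
turn [ 0.1 -0.1 -0.1] shift [-124.    -2.5    2.6] tcp [0.5893 0.2375 0.0078] clock 2.95
```

```bash
python3 -m pendant '[[[0,0,0],[-6,0,2],0.41],[[0,0,0],[-13,0,2],0.41],[[0,0,0],[-20,0,2],0.41],[[0,0,0],[-27,-1,2],0.41],[[0,0,0],[-34,-1,2],0.41],[[0,0,0],[-41,-1,2],0.41],[[0,0,0],[-48,-1,2],0.41],[[0,0,0],[-55,-1,2],0.41],[[0,0,0],[-62,-1,2],0.41],[[0,0,0],[-69,-2,2],0.41],[[0,0,0],[-76,-2,2],0.41],[[0,0,0],[-83,-2,2],0.41],[[0,0,0],[-90,-2,2],0.41],[[0,0,0],[-97,-2,2],0.41],[[0,0,0],[-104,-2,2],0.41],[[0,0,0],[-110,-2,2],0.41],[[0,0,0],[-116,-2,2],0.41],[[0,0,0],[-120,-2,2],0.41],[[0,0,0],[-123,-2,2],0.41],[[0,0,0],[-124,-2,2],0.41]]'
python3 - <<'E'
from h import *
p,_=manip.camera("top")
for l in lid_top(p): print(l[0].round(4),tin(l[0]).round(4),np.round(l[1],1),round(l[2],1))
cv2.imwrite("pics/t2.png",cv2.resize(p[150:285,100:350,::-1],None,fx=3,fy=3,interpolation=cv2.INTER_CUBIC))
E
```

```text
clock: 4.95
position: [0.5076, 0.1436, 0.0043]
tool_rot: [-0.0, 0.905, 0.426, -0.0]
ft_force: [0.3, 0.7, 1.5]
gripper_width: 0.0349
grip_force: 0.5
[0.364  0.1339] [-0.1114  0.1427] [178.8 256.4] 13.0
[0.4809 0.1072] [-0.0006  0.0969] [187.2 217.9] 12.8
[ 0.7221 -0.3196] [ 0.1662 -0.3641] [324.8 137. ] 13.2
```

View pics/t2.png

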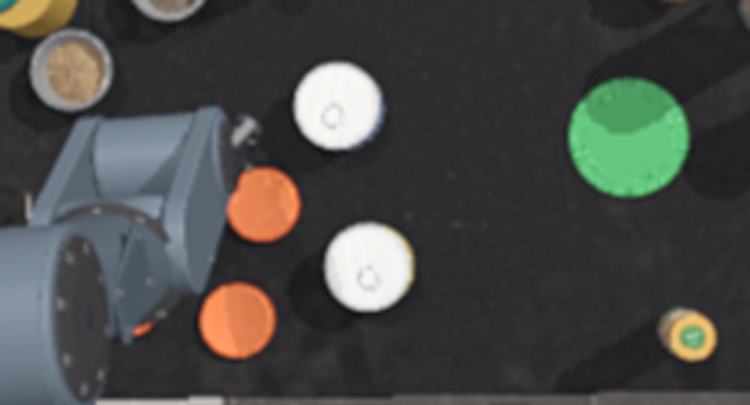

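Lid at crop (263,205) is lined up in front of the gap, within about 1 mm. I'll back off, swing round to be square behind it, then push through.

```bash
python3 - <<'E'
from h import *
move(world(0,.097+.062),.005,99.6);move(world(0,.097+.050),.005,99.6)
E
```

```text
turn [ -0.    0.  -49.2] shift [ -4.  -44.   -0.7] tcp [0.5076 0.1436 0.0043] clock 5.0
turn [ -0.    0.  -49.2] shift [-11.9 -34.9  -0.7] tcp [0.5076 0.1436 0.0043] clock 5.0
```

```bash
python3 -m pendant '[[[0,0,0],[15,0,-1],0.41],[[0,0,0],[28,0,-1],0.41],[[0,0,-8],[28,-8,-1],0.41],[[0,0,-16],[28,-16,-1],0.41],[[0,0,-24],[26,-24,-1],0.41],[[0,0,-32],[22,-32,-1],0.41],[[0,0,-40],[15,-38,-1],0.41],[[0,0,-49],[5,-44,-1],0.41],[[0,0,-49.2],[-4,-44,-1],0.41],[[0,0,-49.2],[-4,-44,-1],0.41],[[0,0,-49.2],[-4,-44,-1],0.41],[[0,0,-49.2],[-4,-44,-1],0.41]]'
python3 - <<'E'
from h import *
p,_=manip.camera("top")
for l in lid_top(p): print(l[0].round(4),tin(l[0]).round(4),np.round(l[1],1),round(l[2],1))
print("tool",tin(manip.get_obs()["position"][:2]))
move(world(0,.043),.004,99.6)
move(world(0,-.1),.004,99.6)
move(world(0,.043)+MAT-G,.004,99.6)
p,_=manip.camera("side")
for c,s in blobs(p,(0,150,120),(15,255,255),60):print("side",s,ray("side",s[0]+s[2]/2-.5,s[1]+s[3]/2-.5,.010),tin(ray("side",s[0]+s[2]/2-.5,s[1]+s[3]/2-.5,.01)))
E
```

```text
clock: 6.2
position: [0.4724, 0.1688, 0.0054]
tool_rot: [0.0, 0.646, 0.764, 0.001]
ft_force: [-0.5, 0.4, 1.2]
gripper_width: 0.0349
grip_force: 0.0
[0.3641 0.1337] [-0.1114  0.1424] [178.8 256.4] 12.9
[0.4811 0.1076] [-0.0003  0.0973] [187.1 217.8] 12.9
[ 0.7221 -0.3196] [ 0.1662 -0.3641] [324.8 137. ] 13.2
tool [0.00120246 0.15909937]
turn [ 0.1  0.  -0. ] shift [-116.1   -1.2    1.4] tcp [0.4723 0.1688 0.0054] clock 6.25
turn [ 0.1  0.  -0. ] shift [-259.1   -1.2    1.4] tcp [0.4723 0.1688 0.0054] clock 6.25
turn [ 0.1  0.  -0. ] shift [-401.    -2.8    1.4] tcp [0.4723 0.1688 0.0054] clock 6.25
side [ 31 119  24  12  97] [-0.36597142  0.73535585] [-0.73115881  0.85718464]
side [  5 123  13  15  69] [-0.49540079  0.68197911] [-0.86766485  0.82608576]
side [188 152  22  24 346] [0.36833612 0.18358395] [-0.09888725  0.19093209]
side [218 165  20  12 184] [0.47764966 0.10376318] [-0.00437752  0.0940367 ]
```

```bash
python3 -m pendant '[[[0,0,0],[-6,-1,1],0.41],[[0,0,0],[-12,-1,1],0.41],[[0,0,0],[-18,-1,1],0.41],[[0,0,0],[-24,-1,1],0.41],[[0,0,0],[-30,-1,1],0.41],[[0,0,0],[-36,-1,1],0.41],[[0,0,0],[-42,-1,1],0.41],[[0,0,0],[-48,-1,1],0.41],[[0,0,0],[-54,-1,1],0.41],[[0,0,0],[-59,-1,1],0.41],[[0,0,0],[-63,-1,1],0.41],[[0,0,0],[-66,-1,1],0.41],[[0,0,0],[-66,-1,1],0.41]]'
python3 - <<'E'
from h import *
p,_=manip.camera("top")
for l in lid_top(p): print(l[0].round(4),tin(l[0]).round(4),np.round(l[1],1),round(l[2],1))
print("tool",tin(manip.get_obs()["position"][:2]))
cv2.imwrite("pics/t3.png",cv2.resize(p[160:270,150:270,::-1],None,fx=5,fy=5,interpolation=cv2.INTER_CUBIC))
E
```

```text
clock: 7.6
position: [0.4816, 0.1031, 0.0043]
tool_rot: [0.0, 0.645, 0.764, 0.0]
ft_force: [0.3, -0.3, 0.3]
gripper_width: 0.0351
grip_force: 0.0
[0.3607 0.1317] [-0.1151  0.141 ] [179.5 257.5] 12.9
[0.4898 0.0576] [-0.0001  0.0465] [203.3 214.7] 12.8
[ 0.7214 -0.3194] [ 0.1656 -0.3638] [324.7 137.2] 13.1
tool [-0.00063346  0.09298087]
```

View pics/t3.png

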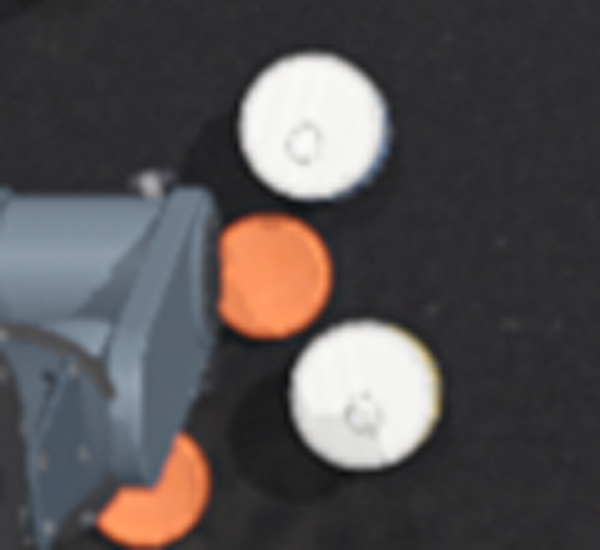

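The lid sits centred at the gap mouth, crop (275,276), with the tins at (313,127) and (366,393). I'll push on slowly.

```bash
python3 -m pendant '[[[0,0,0],[-5,0.5,0],0.41],[[0,0,0],[-10,0.5,0],0.41],[[0,0,0],[-15,0.5,0],0.41],[[0,0,0],[-20,0.5,0],0.41],[[0,0,0],[-25,0.5,0],0.41],[[0,0,0],[-30,0.5,0],0.41],[[0,0,0],[-33,0.5,0],0.41]]'
python3 - <<'E'
from h import *
p,_=manip.camera("top")
for l in lid_top(p): print(l[0].round(4),tin(l[0]).round(4),np.round(l[1],1),round(l[2],1))
print("tool",tin(manip.get_obs()["position"][:2]))
E
```

```text
clock: 8.35
position: [0.4876, 0.0705, 0.0043]
tool_rot: [0.0, 0.645, 0.764, 0.0]
ft_force: [-0.2, 0.7, -0.4]
gripper_width: 0.0351
grip_force: 0.2
[0.4948 0.0233] [-0.0008  0.0118] [214.5 212.8] 12.7
[ 0.7214 -0.3194] [ 0.1656 -0.3638] [324.7 137.2] 13.1
tool [-4.04334071e-08  5.93129967e-02]
```

```bash
python3 -m pendant '[[[0,0,0],[-5,0,0],0.41],[[0,0,0],[-10,0,0],0.41],[[0,0,0],[-15,0,0],0.41],[[0,0,0],[-20,0,0],0.41],[[0,0,0],[-25,0,0],0.41],[[0,0,0],[-30,0,0],0.41],[[0,0,0],[-35,0,0],0.41],[[0,0,0],[-40,0,0],0.41],[[0,0,0],[-45,0,0],0.41],[[0,0,0],[-50,0,0],0.41],[[0,0,0],[-55,0,0],0.41],[[0,0,0],[-60,0,0],0.41],[[0,0,0],[-65,0,0],0.41],[[0,0,0],[-70,0,0],0.41],[[0,0,0],[-75,0,0],0.41],[[0,0,0],[-80,0,0],0.41],[[0,0,0],[-85,0,0],0.41],[[0,0,0],[-90,0,0],0.41],[[0,0,0],[-95,0,0],0.41],[[0,0,0],[-98,0,0],0.41]]'
python3 - <<'E'
from h import *
p,_=manip.camera("top")
for l in lid_top(p): print(l[0].round(4),tin(l[0]).round(4),np.round(l[1],1),round(l[2],1))
o=manip.get_obs();print("tool",tin(o["position"][:2]))
L=[l[0] for l in lid_top(p) if abs(tin(l[0])[0])<.05][0]
print("mat",tin(MAT));move(world(0,-.285+.047),.004,99.6)
E
```

```text
clock: 10.4
position: [0.5041, -0.0261, 0.0043]
tool_rot: [0.0, 0.645, 0.764, 0.0]
ft_force: [0.3, 1.1, -0.7]
gripper_width: 0.0352
grip_force: 0.2
[ 0.5109 -0.0765] [-0.0016 -0.0893] [247. 207.] 12.4
[ 0.7217 -0.3197] [ 0.1658 -0.3641] [324.8 137.1] 13.2
tool [ 0.00019621 -0.03871222]
mat [-0.00152711 -0.28493217]
turn [0. 0. 0.] shift [-199.3   -0.3    0.4] tcp [ 0.5042 -0.0264  0.0043] clock 10.45
```

```bash
python3 -m pendant '[[[0,0,0],[-8,0,0],0.41],[[0,0,0],[-17,0,0],0.41],[[0,0,0],[-26,0,0],0.41],[[0,0,0],[-35,0,0],0.41],[[0,0,0],[-44,0,0],0.41],[[0,0,0],[-53,0,0],0.41],[[0,0,0],[-62,0,0],0.41],[[0,0,0],[-71,0,0],0.41],[[0,0,0],[-80,0,0],0.41],[[0,0,0],[-89,0,0],0.41],[[0,0,0],[-98,0,0],0.41],[[0,0,0],[-107,0,0],0.41],[[0,0,0],[-116,0,0],0.41],[[0,0,0],[-125,0,0],0.41],[[0,0,0],[-134,0,0],0.41],[[0,0,0],[-143,0,0],0.41],[[0,0,0],[-151,0,0],0.41],[[0,0,0],[-158,0,0],0.41],[[0,0,0],[-164,0,0],0.41],[[0,0,0],[-168,0,0],0.41]]'
python3 - <<'E'
from h import *
p,_=manip.camera("top")
for l in lid_top(p): print(l[0].round(4),tin(l[0]).round(4),np.round(l[1],1),round(l[2],1))
o=manip.get_obs();print("tool",tin(o["position"][:2]))
move(world(0,-.285+.044),.004,99.6)
s,_=manip.camera("side");cv2.imwrite("pics/t5.png",np.hstack([cv2.resize(q[:,:,::-1],(390,390),interpolation=cv2.INTER_CUBIC) for q in(p[140:270,230:360],s[150:280,180:310])]))
E
```

```text
clock: 12.45
position: [0.5322, -0.1918, 0.0043]
tool_rot: [0.0, 0.645, 0.764, 0.0]
ft_force: [0.2, -0.6, 0.7]
gripper_width: 0.0353
grip_force: 0.2
[0.3876 0.251 ] [-0.0687  0.2542] [140.6 249.2] 13.0
[ 0.7213 -0.3189] [ 0.1656 -0.3633] [324.6 137.3] 13.3
tool [ 0.00035604 -0.20699843]
turn [0. 0. 0.] shift [-34.   -0.4   0.4] tcp [ 0.5324 -0.1923  0.0043] clock 12.5
```

View pics/t5.png

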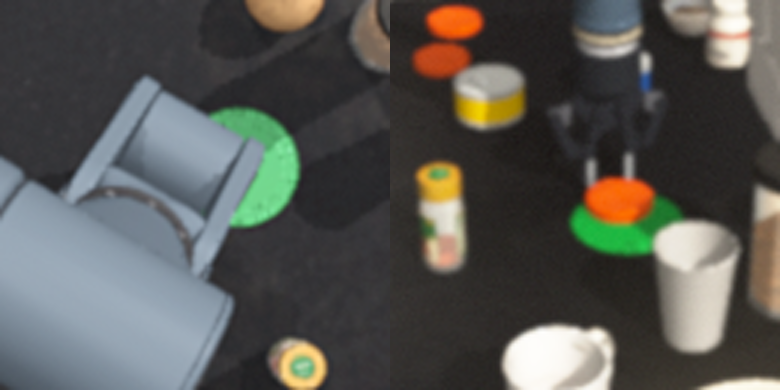

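The top view of the lid is blocked. In the side view the lid, crop (620,200), is partly on the mat at (627,222), with the fingers behind it. I'll push the remaining ~34 mm and measure from the side.

```bash
python3 -m pendant '[[[0,0,0],[-5,0,0],0.41],[[0,0,0],[-10,0,0],0.41],[[0,0,0],[-15,0,0],0.41],[[0,0,0],[-20,0,0],0.41],[[0,0,0],[-25,0,0],0.41],[[0,0,0],[-29,0,0],0.41],[[0,0,0],[-32,0,0],0.41],[[0,0,0],[-34,0,0],0.41],[[0,0,0],[-34,0,0],0.41],[[0,0,0],[-20,0,0],0.41],[[0,0,0],[0,0,0],0.41],[[0,0,0],[40,0,0],0.41],[[0,0,0],[80,0,0],0.41],[[0,0,0],[80,0,0],0.41]]'
python3 - <<'E'
from h import *
p,_=manip.camera("top");s,_=manip.camera("side")
for l in lid_top(p): print(l[0].round(4),tin(l[0]).round(4),"to mat",np.linalg.norm(l[0]-MAT))
for c,b in blobs(s,(0,150,120),(15,255,255),60):print("side",b,ray("side",b[0]+b[2]/2-.5,b[1]+b[3]/2-.5,.01))
o=manip.get_obs();print("tool",tin(o["position"][:2]))
cv2.imwrite("pics/t6.png",np.hstack([cv2.resize(q[:,:,::-1],(390,390),interpolation=cv2.INTER_CUBIC) for q in(p[140:270,230:360],s[150:280,180:310])]))
E
```

```text
clock: 13.95
position: [0.5138, -0.1051, 0.004]
tool_rot: [-0.005, 0.643, 0.766, -0.001]
ft_force: [-0.1, 0.7, 0.3]
gripper_width: 0.0345
grip_force: 0.0
[ 0.5454 -0.2679] [ 0.0006 -0.2837] to mat 0.0024509469561474384
[ 0.7217 -0.3197] [ 0.1658 -0.3641] to mat 0.18514360566211316
side [  5 123  13  15  72] [-0.49540079  0.68197911]
side [193 152  18  11 159] [0.38345545 0.24367139]
side [188 164  18  12 169] [0.35812687 0.13068209]
side [248 215  23  15 266] [ 0.54023411 -0.27455431]
tool [-0.00036236 -0.12314672]
```

View pics/t6.png

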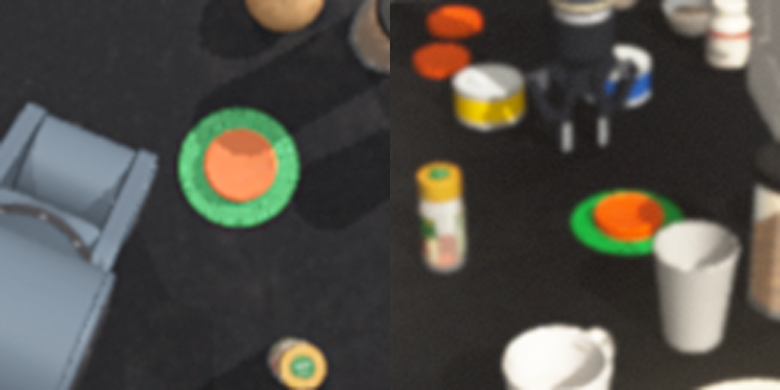

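The lid lies flat in the middle of the mat, crop (240,165), about 2 mm off centre. The fingers are clear, so I'll hand it in.

```bash
python3 -c "
from bench import manip
print(manip.job_done())"
```

```text
the job is handed in; nothing more can be done
None
```

I pushed the orange lid through the gap onto the mat, about 2 mm off its centre by the top camera, drew the fingers back clear, and handed the job in at about 14 s; the hand-in returned no verdict.

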